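# Draw the ink cassette from the lid coder

### The job

The ink cassette of the lid coder on the packing table is due for a change. Take the loose cover off the coder by its bar and balance it, centred and level, on top of the upturned steel bowl, without its inky underside ever touching the table; let go of it. Then pinch together the two sprung catches on the cassette's sides, draw the cassette up out of its cradle and finish while holding it there still and upright between the fingers, catches pinched, 10 cm or more above its seat and touching nothing else, with the cover still resting on the bowl and the jars, bottles and other things left standing where they are.

Things in the scene. Friction and masses are not known exactly. Their poses are not given: they have to be found in the camera images.
- coder: lid coder, a fixed white machine: plinth x -80 to +120, y -60 to +60, steel deck 40 above the table; control box at x 82 to 118, top 97. Origin on the table under the middle of the cassette. Two end walls (x 47 to 66 either way, y -48 to +48, top 126 above the table) carry the cover between lips 5 high; its y sides are open. z up, +x from the cassette to the control box
- seat (a point): point on the coder's deck, 40 above the table, where the centre of the seated cassette's underside stands; axes as the coder's. On either y side of it a fixed steel lip, 40 long in x, from 32.5 to 47 out in y, 21 to 27 above the deck, overhangs the hook of one catch
- cassette: ink cassette, a black block 64 (x) by 34 (y) by 74 tall, about 0.2 kg, standing under the cover in the coder's cradle, locked down by its two catches (play about 1.5). Origin at the centre of its underside, z up, y across the catches; seated, its heading is the coder's. Pinch both catches along y: a grip of about 20 N presses them fully in (46 over their outer faces) and carries the cassette
- catch_left (a joint): travel (m) of the sprung grey catch on the cassette's +y side: 0 out and locked, grows as it is pressed inwards, stop at 0.008; its hook clears the coder's lip above 0.003; the spring takes 2.4 N to start and 4.8 N fully in
- catch_right (a joint): the same for the catch on the cassette's -y side
- catch_left_pad (a point): point to press, on the outer face of the +y catch, 54 above the cassette's underside and 31 from its middle when out; moves with the catch. The catch is an upright plate 30 (x) wide, 5 thick, from 14 to 70 above the underside, with a hook 4.5 further out at 14 to 20 above the underside
- catch_right_pad (a point): the same point on the -y catch, its mirror image
- cover: loose flat aluminium plate 120 (x) by 84 (y) by 5 thick, about 0.14 kg, lying over the cassette on the coder's end walls, underside 126 above the table. Origin at the centre of the plate's underside, z up, x along its black bar. Its foot is a round bead under the plate (42 outer diameter, 6 deep): resting on the bowl's top it holds the origin about 4 above the top
- cover_bar (a point): grip point in the middle of the cover's bar, 28 above the plate's underside. The bar is 50 long (x), 14 wide (y, grip across it), from 5 to 36 above the underside
- bowl: the upturned round steel bowl, which stands fast: a smooth dome, 180 across at the table, 60 high, curved as a ball of 90 radius. Origin on the table under its middle
- bowl_top (a point): the highest point of the upturned bowl, 60 above the table
- table: the packing table; its top is at z = 0
- jar_a: bystander: glass pickle jar with metal lid, 60 across, 82 tall, upright; origin at the centre of its underside
- jar_b: bystander: glass pickle jar with metal lid, 60 across, 82 tall, upright; origin at the centre of its underside
- jar_c: bystander: glass pickle jar with metal lid, 60 across, 82 tall, upright; origin at the centre of its underside
- bottle_a: bystander: tall squash bottle, 66 across, 225 tall, upright; origin at the centre of its underside
- bottle_b: bystander: tall squash bottle, 66 across, 225 tall, upright; origin at the centre of its underside
- label_roll: bystander: paper label roll lying flat, 84 across, 40 high; origin at the centre of its underside
- lid_stack: bystander: stack of metal jar lids, 64 across, 36 high; origin at the centre of its underside
- marker: bystander: marker pen lying flat, 130 long, 16 thick; origin at its underside, 43 from its tail
Not all that is in view belongs to the job. What is shaped like the cover but pink is not meant.

How it is judged:
By the outcome, as a careful person would: the job done as asked, in the order asked, and still so for the second after the job is handed in, while the arm keeps its last pose, push and grip.
It also fails if it takes over 64 s, if anything falls off the work surface, if the arm or the gripper's body presses on something with over 40 N, if the wrist force passes 120 N, or if a joint passes its speed limit or range.

### The arm

A 6-joint arm with a two-finger parallel gripper is mounted at the origin on the work surface. World frame = base frame: x ahead of the robot, y to its left, z up, the work surface at z = 0. Lengths are in mm, angles in rad, forces in N, time in s.
With the tool pointing down it reaches from about 275 to 1000 mm from the base axis. Payload 8.4 kg.
Tool frame: the origin (TCP) lies at the very end of the fingers, on their centre line; the grasp point (between the pads) lies 19 mm behind it; z points along the fingers, y is the line along which they close (so a half turn about z gives the same grasp; the last joint's range is limited). The gripper opens to 85 mm and grips with 20 to 120 N. Pads are 22 mm wide; open, the fingers measure 114 mm over their backs; the gripper's body (76 mm by 85 mm) begins 54 mm behind the grasp point. The pads swing forward as they close: fully open they stand 13 mm farther back than shut.
Start: joints at [-1.212, 0.353, 1.633, -0, 1.155, -0.002], TCP at [220.638, -584.762, 231.281] pointing down, gripper open.
Joint ranges: [-2.63, 2.63], [-0.92, 2.1], [0.06, 2.66], [-1.3, 4.44], [0, 2.69], [-3.02, 3.02]. Speed limits (rad/s): [2.22, 2.22, 2.79, 3.14, 3.14, 3.14].

### API

Orientations are given as [roll, pitch, yaw] about the fixed x, y, z axes, in that order (R = Rz(yaw) Ry(pitch) Rx(roll)).
In Python, from rig import sensors, grab_frame, camera_params, order gives the robot as it stands. The module is installed in compiled form; this text tells all that it offers.
- The arm moves only by the tool move_arm, never from a script. Its argument "motion" is a list of rows, each a list of 7 numbers: the turn, a rotation vector about the tool's x, y, z in rad, then the shift along the tool's x, y, z in m, then the finger opening in m, from 0 to 0.0854. A call has 1 to 8 rows; each row is the pose to reach, as a shift and turn from the pose commanded when the call began, along the tool's axes at that moment; what a row does not reach only later rows make up. A row lasts 1/8 s, in which the tool goes at most 62.5 mm and 10.7 degrees, less where a joint would pass 70% of its speed; a pose out of reach is approached as far as the arm can. A call with a gripper value outside its range is refused whole. The fingers move at their own pace and stop on an object; "grip_force" is the grip in N (left out, the last holds). Time passes only in rows, so rows that repeat a pose let the fingers close. It gives the time, the measured TCP pose, the force, the opening and the grip force at its end, in the units of the state.
- sensors.sense(): the state, without advancing time (a new reading comes with each control period).
- grab_frame(name): name is "scene" or "top" or "wrist"; returns (picture, depth): 420x560x3 uint8, red, green, blue; 420x560 float32, mm along the optical axis (not along the pixel's ray), 0 where there is no reading.
- camera_params(name): a dict with "camera_matrix" (3x3 intrinsics, pixels), "world_from_camera" (4x4, takes a point from camera to world coordinates). Camera axes: x right, y down, z forward; pixel columns grow to the right and rows downward; lengths in mm; the calibration is good to about 2 mm. A picture is of the moment at which its call begins: read the wrist's pose just before it. camera_params takes no time and is no camera call; for the wrist camera it gives the pose at the moment of the call.
- order.sign_off(): hands the job in; it is judged then, once.
The state is a dict: "clock": time; "qpos": joint angles; "qvel": joint speeds; "joint_efforts": joint torques, N m; "eef_pos": TCP position; "tcp_rot": TCP orientation; "contact_force": force on the tool from outside, world axes, zero at the start; "wrist_torque": the same for the moment, N m; "opening": opening from 0.0 (shut) to 1.0 (fully open); "grasp_force": force on a finger pad.
Only numpy, scipy, OpenCV 4.12 (cv2) and the standard library are available. Lean on these libraries where they do the work, as an engineer would, in place of code of your own. Each camera call takes 0.05 s, during which the arm holds its last target. There are 200 camera calls.

## Working session

There is one attempt and no reset: what is moved stays moved. The work goes in short steps, Python scripts to look and compute and a tool call to move; the robot and the scene stay as the last step left them, time stands still between calls to the robot, and variables do not carry over. Pictures are saved under pics/ and viewed, at most 10 in all, crops included, and the job is handed in when it is done.

Besides the shell and the picture viewer there is one more tool, called after "Emit:" as name(argument=value, ...) on one line, values as JSON. move_arm: Moves the arm, as the interface text tells. Its arguments: {"type":"object","properties":{"motion":{"type":"array","items":{"type":"array","items":{"type":"number"}}},"grip_force":{"type":"number"}},"required":["motion"]}

```bash
mkdir -p pics; cat > h.py <<'E'
import numpy as np, cv2
from rig import sensors, grab_frame, camera_params, order
def snap(n, save=None):
    p=camera_params(n); im,d=grab_frame(n)
    if save: cv2.imwrite('pics/'+save+'.png', im[:,:,::-1])
    return im,d,np.array(p["camera_matrix"]),np.array(p["world_from_camera"])
def cloud(d,K,T):
    v,u=np.mgrid[:d.shape[0],:d.shape[1]]
    P=np.stack([(u-K[0,2])/K[0,0]*d,(v-K[1,2])/K[1,1]*d,d],-1)
    return P@T[:3,:3].T+T[:3,3]
def ray(u,v,K,T,z):
    r=T[:3,:3]@np.array([(u-K[0,2])/K[0,0],(v-K[1,2])/K[1,1],1]); o=T[:3,3]
    return o+r*(z-o[2])/r[2]
E
python3 - <<'E'
from h import *
print(sensors.sense())
for n in("top","scene"):
    im,d,K,T=snap(n,n+'0'); np.savez(n+'0.npz',im=im,d=d,K=K,T=T); print(n,K,T)
E
```

```text
{'clock': 0.0, 'qpos': array([-1.21241426e+00,  3.53674448e-01,  1.63418207e+00,  3.43504186e-05,
        1.15518961e+00, -2.40570825e-03]), 'qvel': array([-0.00066242, -0.00017491, -0.00168593,  0.00085395,  0.00055073,
       -0.00035975]), 'joint_efforts': array([ 3.27969050e-03, -6.05226731e+01, -3.42065692e+01,  2.06347381e-04,
        9.24955675e-03,  1.76899903e-05]), 'eef_pos': array([ 220.46248384, -584.28843277,  230.52474718]), 'tcp_rot': array([-3.14013926e+00, -3.49025613e-05,  3.60773862e-01]), 'contact_force': array([-0.03999342, -0.79237031,  0.2645095 ]), 'wrist_torque': array([ 0.03374905, -0.03375925,  0.03135823]), 'grasp_force': 0.0, 'opening': 1.0034053890739696}
top [[515.79713998   0.         273.40385794]
 [  0.         515.79713998 215.14900915]
 [  0.           0.           1.        ]] [[ 2.20106195e-02 -9.91233937e-01  1.30272078e-01  3.72980649e+02]
 [-9.99751956e-01 -2.13796950e-02  6.23986876e-03 -1.04821407e+00]
 [-3.39999239e-03 -1.30377108e-01 -9.91458648e-01  1.41487392e+03]
 [ 0.00000000e+00  0.00000000e+00  0.00000000e+00  1.00000000e+00]]
scene [[438.54329359   0.         275.76237649]
 [  0.         438.54329359 214.41242265]
 [  0.           0.           1.        ]] [[ 7.30742311e-01  5.09738585e-01 -4.54072958e-01  1.05508670e+03]
 [ 6.82653198e-01 -5.45125130e-01  4.86644843e-01 -5.24465838e+02]
 [ 5.35073314e-04 -6.65586334e-01 -7.46320672e-01  9.23498836e+02]
 [ 0.00000000e+00  0.00000000e+00  0.00000000e+00  1.00000000e+00]]
```

View pics/top0.png

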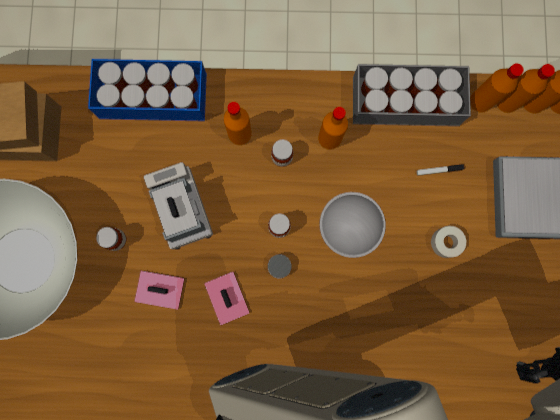

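View pics/scene0.png

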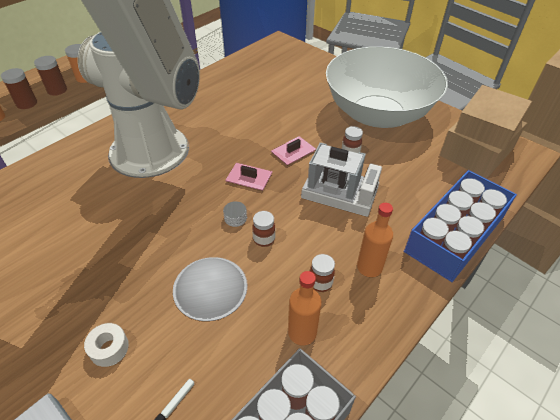

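Top view: the cover lies on the white coder (bar at ~(173,207)), and the upturned steel bowl is at (352,224). Things that could be mistaken for the cover are the pink plates at (159,290) and (227,298); the big open bowl at (22,260) could be mistaken for the steel bowl. I choose the aluminium plate on the coder and the smooth grey dome. In the scene view the same cover is at ~(338,157) and the dome at (210,288).

```bash
cat > m1.py <<'E'
from h import *
for n in("top","scene"):
    f=np.load(n+'0.npz'); im,d,K,T=f['im'],f['d'],f['K'],f['T']; P=cloud(d,K,T)
    X=P[...,0];Y=P[...,1];Z=P[...,2]
    t=(d>0)&(X>250)&(X<600)&(Y>-300)&(Y<450)
    print(n,'table z',np.median(Z[(d>0)&(abs(X-350)<60)&(abs(Y-60)<60)]))
    c=P[[207,157][n=='scene'],[173,338][n=='scene']]; print('bar px',c)
    c0=np.array([385,255]) if n=='top' else c[:2]
    near=(d>0)&(np.hypot(X-c[0],Y-c[1])<95)
    hsv=cv2.cvtColor(im,cv2.COLOR_RGB2HSV)
    for nm,m in(("bar",near&(Z>150)&(Z<172)),("plate",near&(Z>125)&(Z<137)),("deckbox",near&(Z>85)&(Z<105))):
        q=P[m]
        if len(q)<8: print(nm,len(q)); continue
        r=cv2.minAreaRect(q[:,:2].astype(np.float32)); print(nm,len(q),'z',np.median(q[:,2]),'mean',q.mean(0).round(1),'rect',np.round(r[0],1),np.round(r[1],1),round(r[2],1))
    b=P[[224,288][n=='scene'],[352,210][n=='scene']]
    m=(d>0)&(np.hypot(X-b[0],Y-b[1])<100)&(Z>15)&(Z<75); q=P[m]
    A=np.c_[2*q,np.ones(len(q))]; s=np.linalg.lstsq(A,(q**2).sum(1),rcond=None)[0]
    print('bowl sphere',s[:3].round(1),'R',np.sqrt(s[3]+s[:3]@s[:3]).round(1),'maxz',q[:,2].max().round(1), len(q))
f=np.load('top0.npz');im=f['im'][150:330,90:390]; cv2.imwrite('pics/crop.png',cv2.resize(im,None,fx=2.6,fy=2.6,interpolation=cv2.INTER_CUBIC)[:,:,::-1])
# objects in top view
P=cloud(f['d'],f['K'],f['T'])
for nm,(u,v) in dict(jarL=(109,238),jarM=(279,225),jarT=(282,152),lids=(280,265),botA=(235,110),botB=(339,115),roll=(460,240),bigbowl=(70,240)).items(): print(nm,P[v,u].round())
E
python3 m1.py
```

```text
top table z 1.1050984506765644
bar px [552.55999548 254.01400704 161.36625227]
bar 123 z 160.7255596419102 mean [553.2 256.6 160.7] rect [553.4 257.2] [49.6 14.7] 21.2
plate 1595 z 130.63528690604312 mean [552.4 256.4 130.7] rect [553.1 256.7] [132.6  96.5] 21.3
deckbox 219 z 95.54796171699672 mean [601.  270.4  94.9] rect [565.6 260.5] [160.1  96.1] 20.7
bowl sphere [ 537.2 -209.3  -27.6] R 87.8 maxz 66.6 2516
scene table z 1.3282997592257288
bar px [559.77261299 253.23113545 140.79446241]
bar 115 z 160.09622806570758 mean [557.4 254.4 159.1] rect [555.9 255.7] [50.3 16.3] 20.7
plate 893 z 131.109661770804 mean [559.6 250.5 131. ] rect [554.7 257. ] [132.1 102. ] 21.4
deckbox 354 z 96.29613090168061 mean [590.7 248.2  95.6] rect [570.3 261.9] [163.4 104.6] 19.8
bowl sphere [ 539.1 -209.2  -28.2] R 88.6 maxz 63.7 2738
jarL [479. 432.  82.]
jarM [523.  -8.  81.]
jarT [716. -12.  86.]
lids [421. -13.  36.]
botA [782. 104. 223.]
botB [ 774. -145.  225.]
roll [ 497. -491.   42.]
bigbowl [473. 542.  61.]
```

View pics/crop.png

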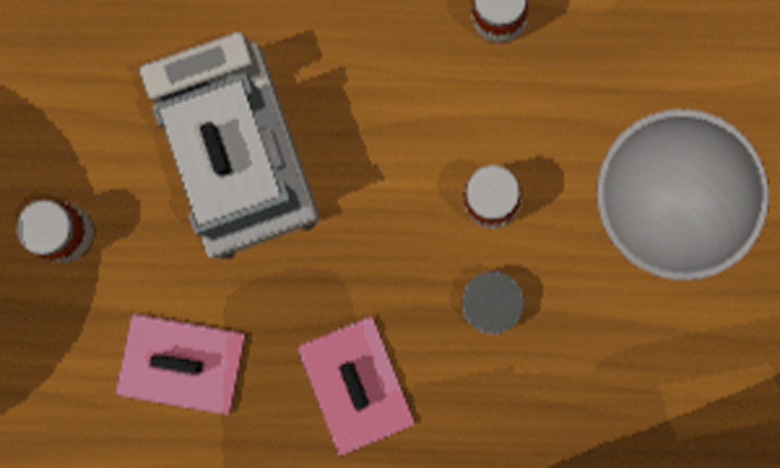

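The crop confirms it: the aluminium plate with its black bar on the coder at crop (213,148), pink plates at (180,365) and (357,385), and a shaded grey dome at (683,193). I'll pass over the bowl first with the wrist camera.

```bash
cat >> h.py <<'E'
from scipy.spatial.transform import Rotation as R
def plan(p,yaw,cmd=None):
    s=sensors.sense(); p0,r0=(s['eef_pos'],s['tcp_rot']) if cmd is None else cmd
    A=R.from_euler('xyz',r0); B=R.from_euler('xyz',[np.pi,0,yaw])
    print('t',s['clock'],'pos',s['eef_pos'].round(1),'rot',s['tcp_rot'].round(4),'F',s['contact_force'].round(1),'op',round(s['opening'],3))
    print('turn',(A.inv()*B).as_rotvec().round(4),'shift m',(A.inv().apply(np.array(p)-p0)/1000).round(4))
E
python3 -c "
from h import *
plan([538,-209,300],0.37)"
```

```text
t 0.1 pos [ 220.5 -584.4  230.6] rot [-3.1403 -0.      0.3608] F [ 0.8 -0.  -1.1] op 0.998
turn [-0.0013 -0.     -0.0092] shift m [ 0.4296 -0.2392 -0.0691]
```

Emit:
move_arm(motion=[[0,0,0,0.06,-0.03,-0.04,0.0854],[0,0,-0.009,0.43,-0.239,-0.07,0.0854],[0,0,-0.009,0.43,-0.239,-0.07,0.0854],[0,0,-0.009,0.43,-0.239,-0.07,0.0854],[0,0,-0.009,0.43,-0.239,-0.07,0.0854],[0,0,-0.009,0.43,-0.239,-0.07,0.0854],[0,0,-0.009,0.43,-0.239,-0.07,0.0854],[0,0,-0.009,0.43,-0.239,-0.07,0.0854]])

```text
clock: 1.1
eef_pos: [537.9, -209.4, 301.1]
tcp_rot: [3.142, 0.0, 0.37]
contact_force: [0.4, -1.3, 0.2]
opening: 1.001
grasp_force: 0.0
```

Emit:
move_arm(motion=[[0,0,0,0.05,-0.028,0,0.0854],[0,0,0,0.05,-0.028,0,0.0854],[0,0,0,0.05,-0.028,0,0.0854]])

```text
clock: 1.48
eef_pos: [573.0, -167.0, 300.5]
tcp_rot: [-3.141, 0.001, 0.371]
contact_force: [-0.2, -0.5, -0.9]
opening: 1.0
grasp_force: 0.0
```

```bash
cat > w.py <<'E'
from h import *
import sys
im,d,K,T=snap('wrist',sys.argv[1]); np.savez(sys.argv[1],im=im,d=d,K=K,T=T)
print(K.round(1),T.round(3)); s=sensors.sense(); print(s['eef_pos'].round(1),s['tcp_rot'].round(4),s['qpos'].round(2),s['clock'])
E
python3 w.py w1
```

```text
[[360.2   0.  280.5]
 [  0.  360.2 208. ]
 [  0.    0.    1. ]] [[ 3.62000e-01 -8.83000e-01 -2.99000e-01  6.50126e+02]
 [-9.32000e-01 -3.43000e-01 -1.16000e-01 -1.36452e+02]
 [ 0.00000e+00  3.21000e-01 -9.47000e-01  4.43264e+02]
 [ 0.00000e+00  0.00000e+00  0.00000e+00  1.00000e+00]]
[ 572.8 -167.6  300.7] [-3.1413e+00  1.0000e-03  3.6950e-01] [-0.29  0.25  1.62 -0.    1.27  0.91] 1.525
```

View pics/w1.png

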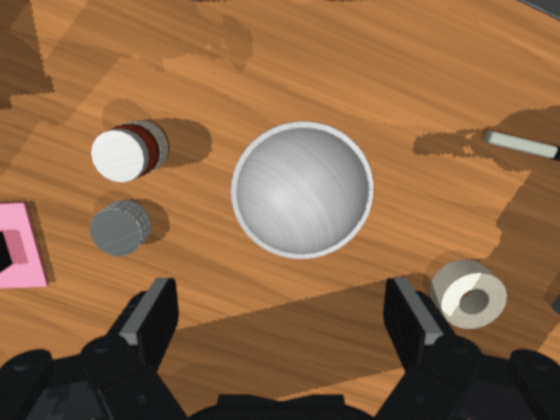

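The wrist view shows the whole dome, centre ~(302,190), with nothing touching it. I'll fit its sphere and rim, then head to the cover.

```bash
cat > bowl.py <<'E'
from h import *
import sys
from scipy.optimize import least_squares
for n,g in(('top0',(538,-209)),('scene0',(538,-209)),*[(a,(538,-209)) for a in sys.argv[1:]]):
    f=np.load(n+'.npz'); im,d,K,T=f['im'],f['d'],f['K'],f['T']; P=cloud(d,K,T)
    sat=cv2.cvtColor(im,cv2.COLOR_RGB2HSV)[...,1]
    near=(d>0)&(np.hypot(P[...,0]-g[0],P[...,1]-g[1])<105)
    m=near&(P[...,2]>15)&(P[...,2]<70)&(sat<60); q=P[m]
    s=least_squares(lambda c:np.hypot(np.hypot(q[:,0]-c[0],q[:,1]-c[1]),q[:,2]-c[2])-90,[*g,-30],loss='soft_l1').x
    # rim: outline of the grey mask, rays onto the table level
    mk=(near&(sat<60)).astype(np.uint8); mk=cv2.morphologyEx(mk,cv2.MORPH_OPEN,np.ones((3,3)))
    c=max(cv2.findContours(mk,cv2.RETR_EXTERNAL,cv2.CHAIN_APPROX_NONE)[0],key=cv2.contourArea)[:,0]
    r=np.array([ray(u,v,K,T,2) for u,v in c]); e=least_squares(lambda c:np.hypot(r[:,0]-c[0],r[:,1]-c[1])-c[2],[*g,90],loss='soft_l1',f_scale=2).x
    tz=np.median(P[(d>0)&(np.hypot(P[...,0]-g[0],P[...,1]-g[1])<140)&(np.hypot(P[...,0]-g[0],P[...,1]-g[1])>100)][:,2])
    print(n,'sphere',s.round(1),'top',(s[2]+90).round(1),'rim',e.round(1),'table',tz.round(1))
E
python3 bowl.py w1; python3 -c "
from h import *
plan([513,241,300],0.37)"
```

```text
top0 sphere [ 537.3 -209.4  -30.4] top 59.6 rim [ 538.6 -209.5   88.8] table -0.5
scene0 sphere [ 538.8 -209.1  -29.9] top 60.1 rim [ 538.7 -208.3   90.1] table 0.2
w1 sphere [ 538.1 -209.   -29.6] top 60.4 rim [ 538.5 -209.1   90.3] table 0.8
t 1.525 pos [ 572.8 -167.6  300.7] rot [-3.1413e+00  1.0000e-03  3.6950e-01] F [-0.4  0.2 -0.2] op 0.999
turn [-0.0003  0.001  -0.0005] shift m [ 0.0918 -0.4026  0.0007]
```

Emit:
move_arm(motion=[[0,0,0,0.145,-0.405,0,0.0854],[0,0,0,0.145,-0.405,0,0.0854],[0,0,0,0.145,-0.405,0,0.0854],[0,0,0,0.145,-0.405,0,0.0854],[0,0,0,0.145,-0.405,0,0.0854],[0,0,0,0.145,-0.405,0,0.0854],[0,0,0,0.145,-0.405,0,0.0854],[0,0,0,0.145,-0.405,0,0.0854]])

```text
clock: 2.52
eef_pos: [562.1, 264.7, 300.8]
tcp_rot: [-3.141, 0.0, 0.372]
contact_force: [-0.8, -0.6, -0.3]
opening: 1.0
grasp_force: 0.0
```

```bash
python3 w.py w2; cat > cov.py <<'E'
from h import *
import sys
for n in sys.argv[2:]:
    f=np.load(n+'.npz'); im,d,K,T=f['im'],f['d'],f['K'],f['T']; P=cloud(d,K,T)
    g=eval(sys.argv[1]); near=(d>0)&(np.hypot(P[...,0]-g[0],P[...,1]-g[1])<80)
    v=cv2.cvtColor(im,cv2.COLOR_RGB2HSV)[...,2]
    print(n,'plate z',np.median(P[near&(abs(P[...,2]-g[2]+31)<6)][:,2]).round(1))
    for nm,m in(('bar',near&(abs(P[...,2]-g[2])<6)&(v<90)),('plate',near&(abs(P[...,2]-g[2]+31)<3.5))):
        mk=cv2.morphologyEx(m.astype(np.uint8),cv2.MORPH_OPEN,np.ones((3,3)))
        c=max(cv2.findContours(mk,cv2.RETR_EXTERNAL,cv2.CHAIN_APPROX_NONE)[0],key=cv2.contourArea)[:,0]
        z=np.median(P[mk>0][:,2]); r=np.array([ray(a,b,K,T,z)[:2] for a,b in c],np.float32); q=cv2.minAreaRect(r)
        print(' ',nm,'z',z.round(1),np.round(q[0],1),np.round(q[1],1),round(q[2],2))
E
python3 cov.py "(553.5,257,161)" top0 scene0 w2
```

```text
[[360.2   0.  280.5]
 [  0.  360.2 208. ]
 [  0.    0.    1. ]] [[ 3.63000e-01 -8.83000e-01 -2.98000e-01  6.38971e+02]
 [-9.32000e-01 -3.44000e-01 -1.16000e-01  2.95312e+02]
 [ 0.00000e+00  3.20000e-01 -9.48000e-01  4.43645e+02]
 [ 0.00000e+00  0.00000e+00  0.00000e+00  1.00000e+00]]
[562.2 262.8 300.8] [3.1412e+00 6.0000e-04 3.7080e-01] [ 0.44  0.29  1.56 -0.    1.29  1.64] 2.575
top0 plate z 130.5
  bar z 161.0 [553.4 256.9] [49.1 13.9] 20.8
  plate z 130.4 [511.8 249.6] [67.2 30.7] 68.47
scene0 plate z 131.1
  bar z 161.6 [559. 254.] [47.9 20.8] 21.19
  plate z 131.0 [556.9 253.4] [128.   92.1] 20.83
w2 plate z 131.3
  bar z 162.2 [557.  259.3] [48.1 11.7] 21.17
  plate z 131.4 [557.4 258.8] [124.9  95.9] 21.3
```

View pics/w2.png

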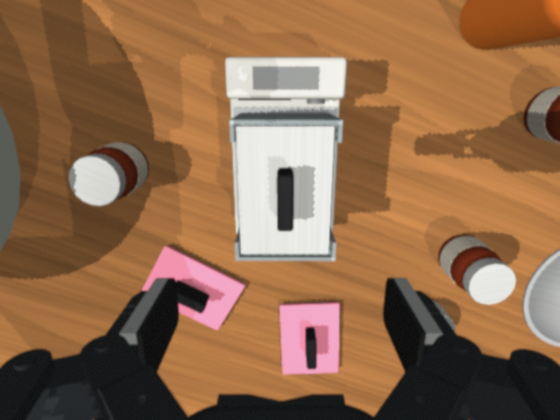

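The wrist view shows the cover with its bar at (286,199), between the lips and parallel to image columns. The arm was still settling, so I'll re-measure.

```bash
python3 w.py w3|tail -1; python3 cov.py "(555,258,161)" top0 w3
```

```text
[562.3 261.7 300.9] [3.1409e+00 7.0000e-04 3.6960e-01] [ 0.43  0.29  1.57 -0.    1.29  1.63] 2.625
top0 plate z 130.5
  bar z 161.0 [553.4 256.9] [49.1 13.9] 20.8
  plate z 130.4 [511.8 249.6] [67.2 30.7] 68.47
w3 plate z 131.3
  bar z 162.2 [556.7 259.4] [47.2 12.5] 21.23
  plate z 131.4 [554.1 257.6] [132.1  96. ] 21.24
```

```bash
sed -i 's/(abs(P\[...,2\]-g\[2\])<6)&(v<90)/(abs(P[...,2]-g[2])<2.5)\&(v<90)/' cov.py; python3 cov.py "(555,258,161)" top0|sed -n 2p;python3 cov.py "(555,258,162)" scene0 w3; python3 -c "
from h import *
plan([554.5,257.7,136],0.371)"
```

```text
bar z 160.6 [545.2 253.8] [5.1 4.9] 2.7
scene0 plate z 131.1
  bar z 162.0 [576.4 262.8] [5.3 8.8] 37.05
  plate z 131.1 [558.4 255.3] [123.6  95.4] 21.16
w3 plate z 131.3
  bar z 162.2 [556.3 259.3] [46.5 12.4] 21.73
  plate z 131.4 [555.1 258.7] [119.7  83.7] 21.22
t 2.625 pos [562.3 261.7 300.9] rot [3.1409e+00 7.0000e-04 3.6960e-01] F [-0.5 -0.7  0.5] op 0.997
turn [ 0.0006  0.0007 -0.0014] shift m [-0.0086  0.0008  0.1649]
```

Wrist view gives the plate as 119.7×83.7, centred at (555.1,258.7), underside height right. I'll descend in two steps.

Emit:
move_arm(motion=[[0,0,-0.001,-0.007,0,0.05,0.06],[0,0,-0.001,-0.007,0,0.1,0.06],[0,0,-0.001,-0.007,0,0.14,0.06],[0,0,-0.001,-0.007,0,0.155,0.06],[0,0,-0.001,-0.007,0,0.165,0.06],[0,0,-0.001,-0.007,0,0.165,0.06],[0,0,-0.001,-0.007,0,0.165,0.06],[0,0,-0.001,-0.007,0,0.165,0.06]])

```text
clock: 3.62
eef_pos: [556.4, 260.7, 137.2]
tcp_rot: [-3.142, -0.002, 0.371]
contact_force: [-0.3, 0.6, 0.2]
opening: 0.702
grasp_force: 0.0
```

Emit:
move_arm(motion=[[0,0,0,0,0,0,0],[0,0,0,0,0,0,0],[0,0,0,0,0,0,0],[0,0,0,0,0,0,0],[0,0,0,0,0,0,0],[0,0,0,0,0,0,0]], grip_force=40)

```text
clock: 4.38
eef_pos: [556.0, 260.5, 136.3]
tcp_rot: [-3.142, -0.0, 0.371]
contact_force: [-0.7, -1.0, 4.2]
opening: 0.158
grasp_force: 40.3
```

Emit:
move_arm(motion=[[0,0,0,0,0,-0.01,0],[0,0,0,0,0,-0.03,0],[0,0,0,0,0,-0.07,0],[0,0,0,0,0,-0.11,0],[0,0,0,0,0,-0.14,0],[0,0,0,0,0,-0.15,0],[0,0,0,0,0,-0.15,0],[0,0,0,0,0,-0.15,0]])

```text
clock: 5.38
eef_pos: [555.1, 260.1, 284.4]
tcp_rot: [3.141, 0.002, 0.371]
contact_force: [-0.5, -0.5, -1.4]
opening: 0.157
grasp_force: 39.5
```

```bash
python3 w.py w4|tail -1; python3 - <<'E'
from h import *
for n in ('top','scene'):
    im,d,K,T=snap(n); np.savez(n+'1',im=im,d=d,K=K,T=T)
for n in('w4','top1','scene1'):
    f=np.load(n+'.npz'); im,d,K,T=[f[k] for k in('im','d','K','T')]; P=cloud(d,K,T)
    sat=cv2.cvtColor(im,cv2.COLOR_RGB2HSV); 
    m=(d>0)&(np.hypot(P[...,0]-556,P[...,1]-260)<95)&(P[...,2]>268)&(P[...,2]<290)&(sat[...,1]<60)&(sat[...,2]>80)
    q=P[m]; print(n,len(q))
    if len(q)>50:
        z=np.median(q[:,2]); A=np.c_[q[:,:2]-q[:,:2].mean(0),np.ones(len(q))]; print(' z',z.round(1),'slope',np.linalg.lstsq(A,q[:,2],rcond=None)[0].round(4),'sd',q[:,2].std())
        r=cv2.minAreaRect(q[:,:2].astype(np.float32)); print(np.round(r[0],1),np.round(r[1],1),r[2])
o=[cv2.resize(np.load(n)['im'],(400,300)) for n in('w4.npz','top1.npz')]; cv2.imwrite('pics/c2.png',np.hstack(o)[:,:,::-1])
E
```

```text
[555.1 260.1 284.4] [3.1414e+00 2.6000e-03 3.7080e-01] [0.44 0.29 1.6  0.   1.25 1.64] 5.425
w4 26583
 z 279.3 slope [-4.100000e-03 -2.200000e-03  2.793345e+02] sd 0.7677407184584507
[553.5 260. ] [120.2  84.3] 21.289520263671875
top1 524
 z 278.7 slope [-6.000000e-03 -5.000000e-04  2.786745e+02] sd 2.0550233922276044
[552.7 258.5] [119.4  84.1] 20.772520065307617
scene1 823
 z 279.4 slope [-2.500000e-03  2.700000e-03  2.794509e+02] sd 1.6505022674968268
[554.4 258.2] [120.6  88.7] 21.02151107788086
```

View pics/c2.png

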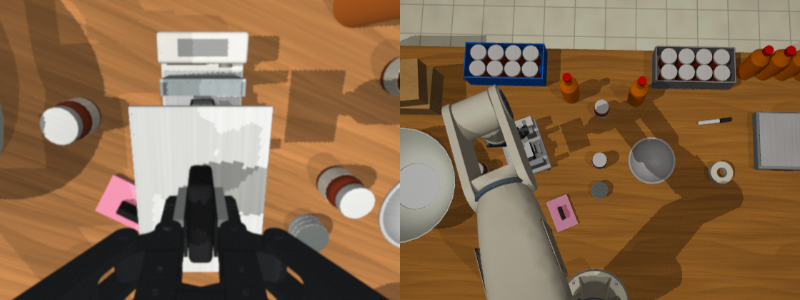

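The cover is held level: plate top 5.1 below TCP, centre about (−1.6,−0.1) from the TCP, jars undisturbed. Next, over the bowl.

```bash
python3 -c "
from h import *
plan([540,-208.6,240],0.371)"
```

```text
t 5.525 pos [555.3 260.2 284.8] rot [3.1415e+00 2.1000e-03 3.7080e-01] F [-0.1 -0.3 -1. ] op 0.152
turn [ 0.0001  0.0021 -0.0002] shift m [-0.184   0.4314  0.0452]
```

Emit:
move_arm(motion=[[0,0,0,-0.008,0.02,0,0],[0,0,0,-0.023,0.055,0,0],[0,0,0,-0.042,0.1,0,0],[0,0,0,-0.064,0.15,0,0],[0,0,0,-0.085,0.2,0,0],[0,0,0,-0.107,0.25,0,0],[0,0,0,-0.128,0.3,0,0],[0,0,0,-0.149,0.35,0,0]])

```text
clock: 6.52
eef_pos: [542.7, -122.4, 286.0]
tcp_rot: [3.141, 0.0, 0.37]
contact_force: [0.4, 0.4, -1.6]
opening: 0.153
grasp_force: 39.5
```

Emit:
move_arm(motion=[[0,0,0,-0.019,0.044,0.01,0],[0,0,0,-0.029,0.068,0.02,0],[0,0,0,-0.034,0.078,0.035,0],[0,0.002,0,-0.035,0.081,0.045,0],[0,0.002,0,-0.035,0.081,0.045,0],[0,0.002,0,-0.035,0.081,0.045,0],[0,0.002,0,-0.035,0.081,0.045,0],[0,0.002,0,-0.035,0.081,0.045,0]])

```text
clock: 7.52
eef_pos: [540.8, -207.6, 241.5]
tcp_rot: [3.141, -0.003, 0.371]
contact_force: [0.1, 0.4, -1.6]
opening: 0.156
grasp_force: 39.5
```

```bash
python3 -c "
from h import *
plan([540,-208.6,86],0.371)"; python3 w.py w5|tail -1; python3 - <<'E'
from h import *
f=np.load('w5.npz'); im,d,K,T=[f[k] for k in('im','d','K','T')]; P=cloud(d,K,T); sat=cv2.cvtColor(im,cv2.COLOR_RGB2HSV)
m=(d>0)&(np.hypot(P[...,0]-540,P[...,1]+209)<95)&(abs(P[...,2]-235)<10)&(sat[...,1]<60)&(sat[...,2]>80); q=P[m]
A=np.c_[q[:,:2]-q[:,:2].mean(0),np.ones(len(q))]; print('slope',np.linalg.lstsq(A,q[:,2],rcond=None)[0].round(4))
r=cv2.minAreaRect(q[:,:2].astype(np.float32)); print(np.round(r[0],1),np.round(r[1],1),r[2])
E
```

```text
t 7.525 pos [ 540.8 -207.6  241.5] rot [ 3.1411e+00 -2.5000e-03  3.7150e-01] F [ 0.1  0.4 -1.6] op 0.156
turn [ 0.0005 -0.0025  0.0005] shift m [-0.0015  0.0006  0.1555]
[ 540.7 -207.7  241.4] [ 3.1412e+00 -2.4000e-03  3.7130e-01] [-0.37  0.27  1.72  0.    1.14  0.83] 7.575
slope [ 7.000000e-04 -7.000000e-04  2.365329e+02]
[ 539.2 -207.6] [120.3  84.2] 21.236181259155273
```

Emit:
move_arm(motion=[[0,0,0,-0.001,0.001,0.025,0],[0,0,0,-0.001,0.001,0.065,0],[0,0,0,-0.001,0.001,0.105,0],[0,0,0,-0.001,0.001,0.135,0],[0,0,0,-0.001,0.001,0.153,0],[0,0,0,-0.001,0.001,0.157,0],[0,0,0,-0.001,0.001,0.157,0],[0,0,0,-0.001,0.001,0.157,0]])

```text
clock: 8.57
eef_pos: [541.0, -209.4, 85.2]
tcp_rot: [3.14, -0.003, 0.371]
contact_force: [-0.3, 0.6, -1.3]
opening: 0.157
grasp_force: 39.5
```

```bash
python3 -c "
from h import *
plan([540,-208.6,74.3],0.371)"
```

```text
t 8.575 pos [ 541.  -209.4   85.2] rot [ 3.1403 -0.0035  0.3708] F [-0.3  0.6 -1.3] op 0.157
turn [ 0.0013 -0.0035 -0.0002] shift m [-0.0007 -0.0012  0.0109]
```

Emit:
move_arm(motion=[[0.001,-0.002,0,-0.001,-0.001,0.003,0],[0.001,-0.002,0,-0.001,-0.001,0.006,0],[0.001,-0.002,0,-0.001,-0.001,0.0085,0],[0.001,-0.002,0,-0.001,-0.001,0.0095,0],[0.001,-0.002,0,-0.001,-0.001,0.0095,0],[0.001,-0.002,0,-0.001,-0.001,0.0095,0]])

```text
clock: 9.32
eef_pos: [539.0, -208.6, 74.8]
tcp_rot: [-3.141, -0.0, 0.371]
contact_force: [-0.8, 0.5, 2.3]
opening: 0.156
grasp_force: 40.0
```

Emit:
move_arm(motion=[[0,0,0,0,0,0.0005,0],[0,0,0,0,0,0.001,0],[0,0,0,0,0,0.001,0]])

```text
clock: 9.7
eef_pos: [539.0, -208.6, 74.6]
tcp_rot: [-3.141, -0.0, 0.371]
contact_force: [-3.8, 2.9, 13.0]
opening: 0.156
grasp_force: 41.7
```

```bash
python3 -c "
from h import *
s=sensors.sense(); print(s['contact_force'],s['wrist_torque'],s['eef_pos'],s['tcp_rot'])"; python3 w.py w6|tail -1; cat > lvl.py <<'E'
from h import *
import sys
f=np.load(sys.argv[1]+'.npz'); im,d,K,T=[f[k] for k in('im','d','K','T')]; P=cloud(d,K,T); sat=cv2.cvtColor(im,cv2.COLOR_RGB2HSV)
m=(d>0)&(np.hypot(P[...,0]-539,P[...,1]+209)<95)&(abs(P[...,2]-70)<9)&(sat[...,1]<60)&(sat[...,2]>80)
m=cv2.morphologyEx(m.astype(np.uint8),cv2.MORPH_OPEN,np.ones((3,3)))>0; q=P[m]
A=np.c_[q[:,:2]-q[:,:2].mean(0),np.ones(len(q))]; print('slope',np.linalg.lstsq(A,q[:,2],rcond=None)[0].round(4),len(q))
r=cv2.minAreaRect(q[:,:2].astype(np.float32)); print(np.round(r[0],1),np.round(r[1],1),r[2])
E
python3 lvl.py w6
```

```text
[-3.77628422  2.88567948 13.01078874] [ 0.31090364  0.71982419 -0.01331093] [ 538.98666112 -208.59551006   74.62306432] [-3.14077491e+00 -1.68672494e-04  3.70786769e-01]
[ 539.  -208.6   74.6] [-3.1408e+00 -2.0000e-04  3.7080e-01] [-0.37  0.47  1.85  0.    0.81  0.83] 9.75
slope [-1.50000e-03 -3.00000e-04  6.96314e+01] 26511
[ 537.2 -208.7] [120.9  84.4] 21.31291961669922
```

Emit:
move_arm(motion=[[0,0,0,0,0,-0.003,0],[0,0,0,0.001,0.0005,-0.003,0],[0,0,0,0.001,0.0005,-0.003,0],[0,0,0,0.001,0.0005,-0.003,0]])

```text
clock: 10.25
eef_pos: [539.9, -208.6, 76.3]
tcp_rot: [-3.14, 0.0, 0.371]
contact_force: [-0.4, -0.3, -1.7]
opening: 0.158
grasp_force: 39.5
```

```bash
python3 w.py w7|tail -1;python3 lvl.py w7;  python3 -c "
from h import *
plan([540,-208.6,75],0.371)"
```

```text
[ 539.9 -208.6   76.3] [-3.1404e+00  3.0000e-04  3.7090e-01] [-0.37  0.47  1.85  0.    0.82  0.83] 10.3
slope [-2.50000e-03 -1.00000e-04  7.12284e+01] 26526
[ 538.3 -208.5] [120.2  84.6] 21.21539878845215
t 10.3 pos [ 539.9 -208.6   76.3] rot [-3.1404e+00  3.0000e-04  3.7090e-01] F [-0.4  0.8 -0.8] op 0.16
turn [-0.0012  0.0003 -0.0001] shift m [0.0001 0.     0.0013]
```

Emit:
move_arm(motion=[[0,0,0,0,0.0003,0.0012,0],[0,0,0,0,0.0003,0.0015,0],[0,0,0,0,0.0003,0.0018,0],[0,0,0,0,0.0003,0.0018,0]])

```text
clock: 10.8
eef_pos: [540.2, -208.9, 74.8]
tcp_rot: [-3.141, -0.0, 0.371]
contact_force: [-0.1, -0.0, -1.0]
opening: 0.158
grasp_force: 39.5
```

Emit:
move_arm(motion=[[0,0,0,0,0,0.0003,0],[0,0,0,0,0,0.0005,0],[0,0,0,0,0,0.0005,0]])

```text
clock: 11.18
eef_pos: [540.2, -209.0, 74.6]
tcp_rot: [-3.141, -0.0, 0.371]
contact_force: [-1.9, 0.1, 4.3]
opening: 0.158
grasp_force: 40.4
```

Emit:
move_arm(motion=[[0,0,0,0,0,0,0.018],[0,0,0,0,0,0,0.024],[0,0,0,0,0,0,0.03],[0,0,0,0,0,0,0.036],[0,0,0,0,0,0,0.036],[0,0,0,0,0,0,0.036]], grip_force=20)

```text
clock: 11.92
eef_pos: [540.1, -208.9, 74.2]
tcp_rot: [-3.141, -0.0, 0.371]
contact_force: [-0.2, -0.4, -0.3]
opening: 0.422
grasp_force: 0.0
```

```bash
python3 w.py w8|tail -1;python3 lvl.py w8
```

```text
[ 540.1 -208.9   74.3] [-3.1406 -0.      0.3708] [-0.37  0.48  1.85  0.    0.81  0.83] 11.975
slope [-1.90000e-03  2.50000e-03  6.96371e+01] 29350
[ 538.6 -209.1] [120.7  84.7] 21.1798152923584
```

The cover rests level (tilt < 0.2°) and centred on the bowl. I'll retreat upward.

Emit:
move_arm(motion=[[0,0,0,0,0,-0.01,0.036],[0,0,0,0,0,-0.03,0.036],[0,0,0,0,0,-0.06,0.036],[0,0,0,0,0,-0.11,0.036],[0,0,0,0,0,-0.16,0.036],[0,0,0,0,0,-0.2,0.036],[0,0,0,0,0,-0.22,0.036],[0,0,0,0,0,-0.22,0.036]])

```text
clock: 12.98
eef_pos: [541.0, -209.5, 296.6]
tcp_rot: [3.14, -0.003, 0.371]
contact_force: [0.2, -0.2, -0.6]
opening: 0.422
grasp_force: 0.0
```

```bash
python3 -c "
from h import *
plan([560,260,300],0.371)"; python3 w.py w9|tail -1;python3 lvl.py w9
```

```text
t 12.975 pos [ 541.  -209.5  296.6] rot [ 3.1399e+00 -2.9000e-03  3.7080e-01] F [ 0.2 -0.2 -0.6] op 0.422
turn [ 0.0017 -0.0029 -0.0002] shift m [ 0.1878 -0.4307 -0.0036]
[ 540.3 -209.2  294.9] [-3.1415e+00 -1.1000e-03  3.7080e-01] [-0.37  0.23  1.66  0.    1.25  0.83] 13.025
slope [-1.00000e-03  2.60000e-03  6.97328e+01] 8240
[ 538.  -209.4] [120.6  84.2] 21.271732330322266
```

Emit:
move_arm(motion=[[0,0,0,0.01,-0.02,0,0.0854],[0,0,0,0.188,-0.431,-0.004,0.0854],[0,0,0,0.188,-0.431,-0.004,0.0854],[0,0,0,0.188,-0.431,-0.004,0.0854],[0,0,0,0.188,-0.431,-0.004,0.0854],[0,0,0,0.188,-0.431,-0.004,0.0854],[0,0,0,0.188,-0.431,-0.004,0.0854],[0,0,0,0.188,-0.431,-0.004,0.0854]])

```text
clock: 14.02
eef_pos: [557.3, 253.2, 297.2]
tcp_rot: [-3.14, 0.002, 0.371]
contact_force: [1.5, -1.3, -0.1]
opening: 1.001
grasp_force: 0.0
```

Emit:
move_arm(motion=[[0,0,0,0.0,0,0,0.0854],[0,0,0,0.0,0,0,0.0854],[0,0,0,0.0,0,0,0.0854]])

```text
clock: 14.4
eef_pos: [558.5, 249.4, 298.1]
tcp_rot: [-3.141, 0.001, 0.37]
contact_force: [-0.5, -0.2, -0.3]
opening: 1.003
grasp_force: 0.0
```

```bash
python3 w.py w10|tail -1; python3 - <<'E'
from h import *
f=np.load('w10.npz'); im,d,K,T=[f[k] for k in('im','d','K','T')]; P=cloud(d,K,T)
near=(d>0)&(np.hypot(P[...,0]-554.5,P[...,1]-258)<85)
h,e=np.histogram(P[near][:,2],np.arange(36,136,3)); print(dict(zip(e.astype(int),h)))
for lo,hi in((111,118),(104,111),(124,134),(58,70)):
    q=P[near&(P[...,2]>lo)&(P[...,2]<hi)]
    if len(q)>20:
        r=cv2.minAreaRect(q[:,:2].astype(np.float32)); print(lo,hi,len(q),np.median(q[:,2]).round(1),np.round(r[0],1),np.round(r[1],1),r[2])
cv2.imwrite('pics/c3.png',cv2.resize(im[80:290,180:400],None,fx=2.7,fy=2.7,interpolation=cv2.INTER_CUBIC)[:,:,::-1])
E
```

```text
[558.7 249.2 298.3] [-3.1407e+00  7.0000e-04  3.6940e-01] [0.42 0.28 1.59 0.   1.28 1.62] 14.45
{np.int64(36): np.int64(939), np.int64(39): np.int64(3376), np.int64(42): np.int64(128), np.int64(45): np.int64(106), np.int64(48): np.int64(162), np.int64(51): np.int64(102), np.int64(54): np.int64(59), np.int64(57): np.int64(92), np.int64(60): np.int64(165), np.int64(63): np.int64(117), np.int64(66): np.int64(940), np.int64(69): np.int64(172), np.int64(72): np.int64(211), np.int64(75): np.int64(133), np.int64(78): np.int64(189), np.int64(81): np.int64(191), np.int64(84): np.int64(126), np.int64(87): np.int64(180), np.int64(90): np.int64(149), np.int64(93): np.int64(207), np.int64(96): np.int64(280), np.int64(99): np.int64(183), np.int64(102): np.int64(147), np.int64(105): np.int64(136), np.int64(108): np.int64(1233), np.int64(111): np.int64(709), np.int64(114): np.int64(1205), np.int64(117): np.int64(129), np.int64(120): np.int64(112), np.int64(123): np.int64(1057), np.int64(126): np.int64(2504), np.int64(129): np.int64(1089), np.int64(132): np.int64(227)}
111 118 1960 114.4 [562.5 260.9] [114.2  95.4] 21.404102325439453
104 111 1394 109.9 [546.6 254.9] [80.2 95.7] 21.25386619567871
124 134 4839 126.8 [553.8 257.7] [132.5  96.1] 21.214067459106445
58 70 1364 67.1 [562.5 260.8] [113.8  95.8] 21.16611099243164
```

View pics/c3.png

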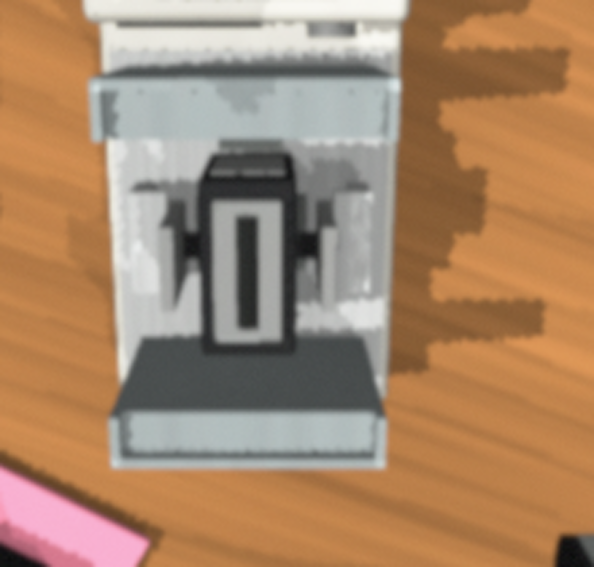

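The crop shows the cassette top at (248,275) with a catch plate on either side (168,265) and (328,265), both out, between the end walls. I'll measure centres within a tight region.

```bash
cat > cas.py <<'E'
from h import *
import sys
f=np.load(sys.argv[1]+'.npz'); im,d,K,T=[f[k] for k in('im','d','K','T')]; P=cloud(d,K,T)
c0=np.array([554.0,257.6]); a=np.radians(21.22); Rm=np.array([[np.cos(a),np.sin(a)],[-np.sin(a),np.cos(a)]])
L=(P[...,:2]-c0)@Rm.T; x,y,z=L[...,0],L[...,1],P[...,2]
def rep(nm,m):
    m=cv2.morphologyEx((m&(d>0)).astype(np.uint8),cv2.MORPH_OPEN,np.ones((2,2)))>0
    if m.sum()<10: print(nm,m.sum()); return
    print(nm,m.sum(),'x',np.percentile(x[m],[1,99]).round(1),'y',np.percentile(y[m],[1,99]).round(1),'z',np.median(z[m]).round(1))
rep('block',(abs(x)<42)&(abs(y)<24)&(abs(z-114)<2.5))
rep('catch+',(abs(x)<30)&(y>20)&(y<40)&(abs(z-110)<2.5))
rep('catch-',(abs(x)<30)&(y<-20)&(y>-40)&(abs(z-110)<2.5))
rep('lip+',(abs(x)<40)&(y>28)&(y<52)&(abs(z-67)<2))
rep('lip-',(abs(x)<40)&(y<-28)&(y>-52)&(abs(z-67)<2))
rep('walls',(abs(x)<80)&(abs(y)<60)&(z>123)&(z<134))
E
python3 cas.py w10; python3 -c "
from h import *
plan([555,258,200],0.3705)"
```

```text
block 1304 x [-26.6  23.8] y [-13.   10.8] z 114.5
catch+ 181 x [-36.7  14.6] y [25.8 35.1] z 110.1
catch- 180 x [-36.8  14.5] y [-36.  -26.9] z 110.2
lip+ 415 x [-28.1  19.2] y [30.1 46. ] z 67.5
lip- 463 x [-28.2  19.2] y [-50.8 -34.3] z 67.3
walls 4869 x [-130.4   65.3] y [-59.2  46.7] z 126.7
t 14.45 pos [558.7 249.2 298.3] rot [-3.1407e+00  7.0000e-04  3.6940e-01] F [-0.2  0.2  0.3] op 1.0
turn [-0.0009  0.0007 -0.0011] shift m [-0.0002 -0.0094  0.0983]
```

```bash
sed -i 's/^    m=cv2.*/    m=cv2.morphologyEx((m\&(d>0)).astype(np.uint8),cv2.MORPH_OPEN,np.ones((3,3)))\n    n,lb,st,_=cv2.connectedComponentsWithStats(m); m=lb==1+np.argmax(st[1:,4])/; s/\[1,99\]/[0,2,50,98,100]/g' cas.py; python3 cas.py w10; echo; python3 cas.py w2 | tail -1
```

```text
block 1285 x [-24.8 -23.7   1.3  23.8  24.7] y [-12.  -11.9  -0.   11.5  12. ] z 114.5
catch+ 181 x [-14.9 -14.3   0.1  15.   15.2] y [25.9 26.  28.3 30.9 31. ] z 110.2
catch- 178 x [-14.9 -14.7   0.6  14.4  14.6] y [-31.1 -30.9 -28.2 -26.  -26. ] z 110.4
lip+ 411 x [-19.7 -19.4   2.4  19.3  20.1] y [32.4 33.5 41.  46.6 47. ] z 67.4
lip- 459 x [-20.  -19.5   1.3  19.3  20. ] y [-47.1 -46.7 -40.3 -33.3 -33.1] z 67.4
walls 2625 x [47.2 47.5 56.8 66.  66.1] y [-47.9 -46.1   0.   45.9  47.9] z 126.7
Traceback (most recent call last):
  File "cas.py", line 11, in <module>
    rep('block',(abs(x)<42)&(abs(y)<24)&(abs(z-114)<2.5))
    ~~~^^^^^^^^^^^^^^^^^^^^^^^^^^^^^^^^^^^^^^^^^^^^^^^^^^
  File "cas.py", line 8, in rep
    n,lb,st,_=cv2.connectedComponentsWithStats(m); m=lb==1+np.argmax(st[1:,4])
                                                           ~~~~~~~~~^^^^^^^^^^
ValueError: attempt to get argmax of an empty sequence
```

The cassette is symmetric about (554.0,257.6), yaw 0.3704, with catch tops at 110 and lips at 67, all matching the text. I'll come down to an intermediate height.

```bash
python3 -c "
from h import *
plan([554.1,257.4,150],0.3704)"
```

```text
t 14.45 pos [558.7 249.2 298.3] rot [-3.1407e+00  7.0000e-04  3.6940e-01] F [-0.2  0.2  0.3] op 1.0
turn [-0.0009  0.0007 -0.001 ] shift m [-0.0012 -0.0092  0.1483]
```

Emit:
move_arm(motion=[[-0.001,0.001,-0.001,-0.001,-0.009,0.03,0.0854],[-0.001,0.001,-0.001,-0.001,-0.009,0.07,0.0854],[-0.001,0.001,-0.001,-0.001,-0.009,0.11,0.0854],[-0.001,0.001,-0.001,-0.001,-0.009,0.14,0.0854],[-0.001,0.001,-0.001,-0.001,-0.009,0.148,0.0854],[-0.001,0.001,-0.001,-0.001,-0.009,0.148,0.0854],[-0.001,0.001,-0.001,-0.001,-0.009,0.148,0.0854],[-0.001,0.001,-0.001,-0.001,-0.009,0.148,0.0854]])

```text
clock: 15.45
eef_pos: [555.3, 258.7, 151.9]
tcp_rot: [-3.141, -0.003, 0.372]
contact_force: [1.0, 0.7, 0.8]
opening: 1.002
grasp_force: 0.0
```

```bash
python3 -c "
from h import *
plan([554.1,257.4,73],0.3704)"; python3 w.py w11 | tail -1; python3 cas.py w11
```

```text
t 15.45 pos [555.3 258.7 151.9] rot [-3.1415e+00 -3.1000e-03  3.7170e-01] F [1.  0.7 0.8] op 1.002
turn [-0.0001 -0.0031  0.0013] shift m [-0.0019  0.0008  0.0789]
[555.2 258.7 151.7] [-3.1415e+00 -2.7000e-03  3.7170e-01] [ 0.43  0.42  1.73 -0.    0.99  1.63] 15.5
block 3552 x [-24.4 -23.1   2.4  24.9  25.7] y [-12.  -11.4   0.2  11.5  12.1] z 114.5
catch+ 484 x [-14.9 -14.    1.3  15.1  15.6] y [25.9 26.  28.4 31.  31.3] z 110.3
catch- 474 x [-14.8 -14.    1.   15.3  15.9] y [-31.1 -30.8 -28.3 -25.9 -25.8] z 110.3
lip+ 944 x [-20.2 -18.9   5.3  19.9  20.4] y [32.5 33.1 41.4 46.8 47.2] z 67.3
lip- 922 x [-20.2 -19.    5.7  20.   20.6] y [-47.1 -46.7 -41.5 -32.9 -32.2] z 67.3
walls 8773 x [46.9 47.6 57.2 66.3 66.4] y [-48.2 -46.1  -0.4  46.2  48.3] z 126.6
```

Emit:
move_arm(motion=[[0,-0.001,-0.001,-0.001,0.001,0.015,0.0854],[0,-0.001,-0.001,-0.001,0.001,0.035,0.0854],[0,-0.001,-0.001,-0.001,0.001,0.055,0.0854],[0,-0.001,-0.001,-0.001,0.001,0.07,0.0854],[0,-0.001,-0.001,-0.001,0.001,0.077,0.0854],[0,-0.001,-0.001,-0.001,0.001,0.077,0.0854],[0,-0.001,-0.001,-0.001,0.001,0.077,0.0854],[0,-0.001,-0.001,-0.001,0.001,0.077,0.0854]])

```text
clock: 16.5
eef_pos: [554.6, 257.4, 74.3]
tcp_rot: [-3.142, -0.001, 0.373]
contact_force: [0.2, -0.9, 0.1]
opening: 0.998
grasp_force: 0.0
```

```bash
python3 -c "
from h import *
plan([554.1,257.4,73],0.3704)"
```

```text
t 16.5 pos [554.6 257.4  74.3] rot [-3.1415e+00 -1.2000e-03  3.7280e-01] F [ 0.2 -0.9  0.1] op 0.998
turn [-0.0001 -0.0012  0.0024] shift m [-0.0004 -0.0002  0.0013]
```

Emit:
move_arm(motion=[[0,0,0.002,0,0,0,0.06],[0,0,0.002,0,0,0,0.03],[0,0,0.002,0,0,0,0.02],[0,0,0.002,0,0,0,0.02],[0,0,0.002,0,0,0,0.02],[0,0,0.002,0,0,0,0.02],[0,0,0.002,0,0,0,0.02]], grip_force=28)

```text
clock: 17.38
eef_pos: [554.7, 257.4, 74.6]
tcp_rot: [-3.142, -0.001, 0.371]
contact_force: [-1.3, -0.7, 7.5]
opening: 0.503
grasp_force: 28.1
```

```bash
python3 -c "
from h import *
plan([554.1,257.4,73],0.3704)
print(sensors.sense()['opening']*85.4, sensors.sense()['wrist_torque'])"
```

```text
t 17.375 pos [554.7 257.4  74.6] rot [-3.1416e+00 -1.4000e-03  3.7090e-01] F [-1.3 -0.7  7.5] op 0.503
turn [-0.     -0.0014  0.0005] shift m [-0.0006 -0.0002  0.0016]
42.95407468192434 [-0.10022045  0.17867513 -0.02407103]
```

Emit:
move_arm(motion=[[0,0,0,0,0,-0.001,0.02],[0,0,0,0,0,-0.003,0.02],[0,0,0,0,0,-0.005,0.02],[0,0,0,0,0,-0.008,0.02],[0,0,0,0,0,-0.008,0.02]])

```text
clock: 18.0
eef_pos: [554.3, 257.3, 81.9]
tcp_rot: [3.142, -0.0, 0.371]
contact_force: [0.2, 0.6, -1.2]
opening: 0.505
grasp_force: 28.7
```

```bash
python3 w.py w12 | tail -1; python3 - <<'E'
from h import *
f=np.load('w12.npz'); im,d,K,T=[f[k] for k in('im','d','K','T')]; P=cloud(d,K,T)
m=(np.hypot(P[...,0]-554,P[...,1]-257.5)<40)&(P[...,2]>105)&(P[...,2]<130)
h,e=np.histogram(P[m][:,2],np.arange(105,131)); print(h)
cv2.imwrite('pics/c4.png',cv2.resize(im[60:420,100:460],(600,600),interpolation=cv2.INTER_CUBIC)[:,:,::-1])
E
```

```text
[554.2 257.2  81.8] [-3.1416e+00 -3.0000e-04  3.7080e-01] [0.43 0.5  1.78 0.   0.86 1.63] 18.05
[ 197  221  338  239  221  292  273  307  303  341  514 1852 4255 1084
  252 1570 5013 2231  631  125  111  126  169  191  206]
```

View pics/c4.png

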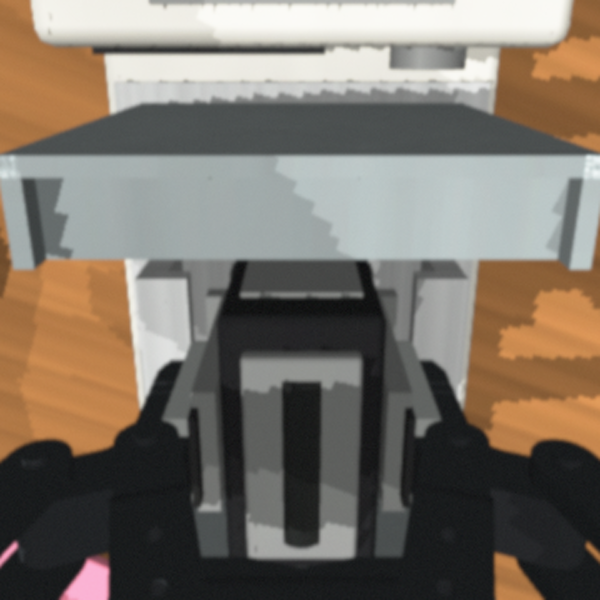

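The cassette top now reads 121.4 (was 114.5), catches in and free of the lips, so it is lifting with the gripper. I'll raise it the rest of the way.

Emit:
move_arm(motion=[[0,0,0,0,0,-0.008,0.02],[0,0,0,0,0,-0.022,0.02],[0,0,0,0,0,-0.04,0.02],[0,0,0,0,0,-0.06,0.02],[0,0,0,0,0,-0.08,0.02],[0,0,0,0,0,-0.1,0.02],[0,0,0,0,0,-0.115,0.02],[0,0,0,0,0,-0.125,0.02]])

```text
clock: 19.05
eef_pos: [554.4, 257.3, 208.1]
tcp_rot: [-3.141, -0.001, 0.371]
contact_force: [0.1, 0.5, -2.4]
opening: 0.5
grasp_force: 28.8
```

Emit:
move_arm(motion=[[0,0,0,0,0,-0.008,0.02],[0,0,0,0,0,-0.01,0.02],[0,0,0,0,0,-0.01,0.02],[0,0,0,0,0,-0.01,0.02],[0,0,0,0,0,-0.01,0.02],[0,0,0,0,0,-0.01,0.02],[0,0,0,0,0,-0.01,0.02],[0,0,0,0,0,-0.01,0.02]])

```text
clock: 20.05
eef_pos: [554.1, 257.2, 216.6]
tcp_rot: [-3.142, 0.0, 0.371]
contact_force: [-0.7, -0.3, -0.6]
opening: 0.501
grasp_force: 28.8
```

```bash
python3 w.py w13 | tail -1; python3 - <<'E'
from h import *
f=np.load('w13.npz'); im,d,K,T=[f[k] for k in('im','d','K','T')]; P=cloud(d,K,T)
s=sensors.sense(); print(s['opening'],s['grasp_force'],s['qvel'].round(4))
c=P[...,:2]-s['eef_pos'][:2]; a=s['tcp_rot'][2]; x=c[...,0]*np.cos(a)+c[...,1]*np.sin(a); y=-c[...,0]*np.sin(a)+c[...,1]*np.cos(a)
q=P[(abs(x)<24)&(abs(y)<11)&(abs(P[...,2]-252)<12)]; z0=np.median(q[:,2]); q=q[abs(q[:,2]-z0)<4]
A=np.c_[q[:,:2]-q[:,:2].mean(0),np.ones(len(q))]; print('cassette top z',z0.round(1),'slope',np.linalg.lstsq(A,q[:,2],rcond=None)[0].round(4))
o=[]
for n in('top','scene'):
    im,d,K,T=snap(n); np.savez(n+'2',im=im,d=d,K=K,T=T); o.append(cv2.resize(im,(400,300)))
    P=cloud(d,K,T); hsv=cv2.cvtColor(im,cv2.COLOR_RGB2HSV); m=(d>0)&(np.hypot(P[...,0]-538,P[...,1]+209)<80)&(abs(P[...,2]-69.5)<5)&(hsv[...,2]>80)
    q=P[cv2.morphologyEx(m.astype(np.uint8),cv2.MORPH_OPEN,np.ones((3,3)))>0]; A=np.c_[q[:,:2]-q[:,:2].mean(0),np.ones(len(q))]; r=cv2.minAreaRect(q[:,:2].astype(np.float32))
    print(n,'cover slope',np.linalg.lstsq(A,q[:,2],rcond=None)[0].round(4),np.round(r[0],1),np.round(r[1],1),r[2])
cv2.imwrite('pics/c5.png',np.hstack(o)[:,:,::-1])
E
```

```text
[554.1 257.2 216.6] [ 3.1416 -0.      0.3708] [ 0.43  0.35  1.68 -0.    1.12  1.63] 20.1
0.5038475417167224 28.811447024345398 [ 0.0004  0.0009  0.0001 -0.0009  0.0005 -0.0017]
cassette top z 256.4 slope [-5.100000e-03  4.500000e-03  2.565284e+02]
top cover slope [-1.10000e-03  6.30000e-03  6.90925e+01] [ 537.7 -209.8] [119.9  84.3] 21.29049301147461
scene cover slope [-1.7000e-03  7.1000e-03  6.9551e+01] [ 539.5 -209.5] [121.6  86.1] 21.891307830810547
```

View pics/c5.png

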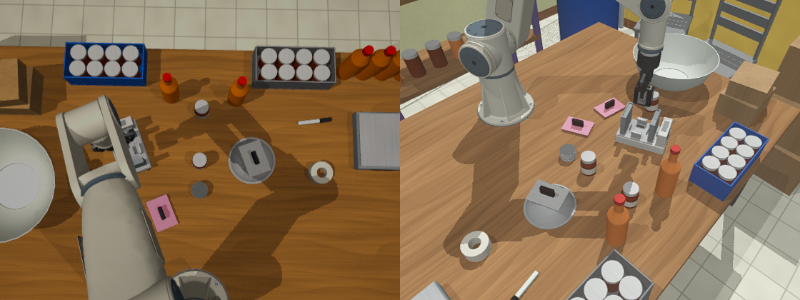

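The cassette is 142 mm above its seat, upright and still. The cover sits level on the bowl and everything else stands in its place.

```bash
python3 -c "
from rig import order; print(order.sign_off())"
```

```text
the job is handed in; nothing more can be done
None
```

The job is handed in: the cover rests level and centred on the bowl, and the cassette is held upright with its catches pinched, about 14 cm above its seat.

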